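# Present a lens carrier over the edge of the assembly platform

### The job

Push the larger, oblong lens carrier plate across the black platform towards the platform's far edge, away from the robot, until it sticks out 40 mm over that edge, which brings the dark groove across it right above the edge, and leave it lying flat and square to the edge so that the next station can clamp it. Only push it with the fingertips, never lift or tip it, and do not disturb the small square plate, the lens barrel or the things around. Finish with the robot clear.

Things in the scene. Friction and masses are not known exactly. Their poses are not given: they have to be found in the camera images.
- platform: Fixed raised platform with a black top, 260 mm (x) by 420 mm (y), top surface 50 mm above the bench. Origin: centre of its underside, on the bench. Its x axis points away from the robot, square to the far edge; y along the edge; it can be turned up to 0.2 rad either way.
- platform_edge (a point): Middle of the platform's far top edge, 130 mm along the platform's x from its centre, 50 mm above the bench; axes as the platform.
- carrier: Loose plate to push: oblong, aluminium, 120 mm (x) by 95 mm (y), 8 mm thick, 0.18 to 0.31 kg, two round lens windows, a dark groove (3 mm wide) along y 40 mm behind its leading edge. Starts flat, wholly on the platform, up to 0.3 rad askew. Origin: centre of its underside; x points to the leading edge, which faces the far edge. Slides by dry friction, no guides; tips off if over half sticks out.
- carrier_lead (a point): Middle of the carrier's leading edge, 60 mm along the carrier's x from its centre, half-way up its thickness (4 mm above its underside); axes as the carrier.
- blank: Small loose square plate, aluminium, 72 by 72 mm, 8 mm thick, one lens window, on the platform beside the carrier (either side, about 190 mm between centres). Leave alone. Origin: centre of its underside.
- barrel_center (a point): Loose upright bare steel lens barrel, 34 mm in diameter, 32 mm tall, standing on the platform on the robot's side of the small square plate. Leave alone. Point: its centre, half-way up.
- rinse: Loose white plastic bottle, 56 mm in diameter, 140 mm tall, on the bench left of the platform. Leave alone. Origin: centre of its underside.
- jar: Loose clear jar with white lid, 60 mm in diameter, 55 mm tall, on the bench left of the platform. Leave alone. Origin: centre of its underside.
- driver: Loose screwdriver, 150 mm long, lying on the bench right of the platform. Leave alone. Origin: underside, x along the tool.
- cup: Loose steel bowl, 70 mm in diameter, 45 mm tall, on the bench right of the platform. Leave alone. Origin: centre of its underside.
Mind the look-alikes: they are no part of the job. Leave any purple look-alike of the carrier alone.

How it is judged (in metres and radians):
At the end, for the whole second after the job is handed in: The carrier lies flat and at rest on the platform; the middle of its leading edge is 33 to 47 mm beyond the platform's far edge, its length is within 0.10 rad of square to that edge, and every other loose thing is within 15 mm of where it started (x of carrier_lead in the frame of platform_edge between 0.033 and 0.047 m and angle between the x axis of carrier and the x axis of platform, either way round below 0.1 rad and angle between carrier's own z axis and vertical below 0.04 rad and z of carrier in the frame of platform between 0.046 and 0.054 m and linear speed of carrier below 0.01 m/s and angular speed of carrier below 0.05 rad/s and distance of each of blank, rinse, jar, driver, cup, barrel_center from where it was at the start of the episode below 0.015 m); the robot touches nothing.
It fails at once if the carrier is lifted more than 10 mm off the platform (z of carrier in the frame of platform above 0.06 m).
It fails at once if the carrier is tipped (angle between carrier's own z axis and vertical above 0.12 rad).
It fails at once if a bystander is disturbed (moved more than 15 mm) (distance of any of blank, rinse, jar, driver, cup, barrel_center from where it was at the start of the episode above 0.015 m).
It also fails if it takes over 42 s, if anything falls off the work surface, if the arm or the gripper's body presses on something with over 40 N, if the wrist force passes 120 N, or if a joint passes its speed limit or range.

### The arm

A 6-joint arm with a two-finger parallel gripper is mounted at the origin on the work surface. World frame = base frame: x ahead of the robot, y to its left, z up, the work surface at z = 0. Lengths are in mm, angles in rad, forces in N, time in s.
With the tool pointing down it reaches from about 300 to 850 mm from the base axis. Payload 5.4 kg.
Tool frame: the origin (TCP) lies at the very end of the fingers, on their centre line; the grasp point (between the pads) lies 19 mm behind it (ctrl.hold_point_z is the distance from the TCP to the grasp point, in mm); z points along the fingers, y is the line along which they close (so a half turn about z gives the same grasp; the last joint's range is limited). The gripper opens to 85 mm and grips with 20 to 120 N. Pads are 22 mm wide; open, the fingers measure 114 mm over their backs; the gripper's body (76 mm by 85 mm) begins 54 mm behind the grasp point. The pads swing forward as they close: fully open they stand 13 mm farther back than shut.
Start: joints at [0.916, 0.158, 1.597, -0, 1.386, -0.21], TCP at [247.416, 519.029, 231.299] pointing down, gripper open.
Joint ranges: [-2.91, 2.91], [-0.94, 2.29], [0.18, 2.7], [-1.29, 4.43], [0.17, 2.64], [-3, 3]. Speed limits (rad/s): [2.57, 2.57, 3.14, 3.14, 3.14, 3.14].

### API

Orientations are given as [roll, pitch, yaw] about the fixed x, y, z axes, in that order (R = Rz(yaw) Ry(pitch) Rx(roll)).
In Python, from workcell import sensors, eyes, order, ctrl gives the robot as it stands.
- The arm moves only by the shell command python3 -m jog 'ROWS' [FORCE]. ROWS is JSON, a list of rows, each a list of 7 numbers: the shift along the tool's x, y, z as a fraction of full scale, then the turn, a rotation vector about the tool's x, y, z as a fraction of full scale, then the gripper's target within -1 to 1 (fully open at 1, half-way at 0, shut at -1). In form: [[tx, ty, tz, rx, ry, rz, gripper], ...]. A call has 1 to 10 rows; each row is the pose to reach, as a shift and turn from the pose commanded when the call began, along the tool's axes at that moment; what a row does not reach only later rows make up. Full scale, the value 1, is 0.2 m for a shift and pi/2 rad for a turn. A row lasts 1/12 s, in which the tool goes at most 41.7 mm and 7.16 degrees, less where a joint would pass 70% of its speed; a pose out of reach is approached as far as the arm can. A call with a number of a shift or a turn outside -1 to 1 is refused whole. A call with a gripper value outside its range is refused whole. The fingers move at their own pace and stop on an object; FORCE is the grip in N (left out, the last holds). Time passes only in rows, so rows that repeat a pose let the fingers close. It gives the time, the measured TCP pose, the force, the opening and the grip force at its end, in the units of the state.
- sensors.get_state(): the state, without advancing time (a new reading comes with each control period).
- eyes.camera(name): name is "side" or "top" or "wrist"; returns a dict with "image" (384x512x3 uint8, red, green, blue), "fx", "fy", "cx", "cy" (pixels), "R" (3x3) and "t" (3): a world point X has camera coordinates R X + t; the wrist camera has in their place "mount" (4x4, takes a point from camera to tool coordinates, whose origin is the TCP and whose axes are the flange's). Camera axes: x right, y down, z forward; pixel columns grow to the right and rows downward; lengths in mm; the calibration is good to about 2 mm. A picture is of the moment at which its call begins: read the wrist's pose just before it. There is no depth.
- order.hand_in(): hands the job in; it is judged then, once.
The state is a dict: "t": time; "joint_positions": joint angles; "joint_velocities": joint speeds; "joint_torque": joint torques, N m; "tcp_pos": TCP position; "ee_rot": TCP orientation; "force": force on the tool from outside, world axes, zero at the start; "wrist_torque": the same for the moment, N m; "width": finger opening in mm; "grasp_force": force on a finger pad.
Only numpy, scipy, OpenCV 4.12 (cv2) and the standard library are available. Lean on these libraries where they do the work, as an engineer would, in place of code of your own. Each camera call takes 0.05 s, during which the arm holds its last target. There are 200 camera calls.

## Working session

There is one attempt and no reset: what is moved stays moved. The work goes in short steps, Python scripts to look and compute and a shell command to move; the robot and the scene stay as the last step left them, time stands still between calls to the robot, and variables do not carry over. Pictures are saved under pics/ and viewed, at most 10 in all, crops included, and the job is handed in when it is done.

```bash
mkdir -p pics
python3 - <<'E'
from workcell import sensors, eyes, ctrl
import cv2
s=sensors.get_state(); print(s['t'],s['tcp_pos'],s['ee_rot'],s['width'])
for n in('top','side'):
    c=eyes.camera(n); cv2.imwrite(f'pics/{n}0.png',cv2.resize(c['image'][:,:,::-1],(800,600),interpolation=cv2.INTER_CUBIC)); print(n,c['fx'],c['fy'],c['cx'],c['cy'],c['R'],c['t'])
E
```

```text
0.0 [247.04631606 518.55106222 230.3083307 ] [-3.13971256e+00 -4.12154845e-04  2.69677736e+00] 85.73195881409528
top 449.80509401546806 449.80509401546806 259.9589043015842 182.35783581847778 [[-0.02251697 -0.99960452 -0.01684592]
 [-0.99610311  0.02386897 -0.08490508]
 [ 0.0852736   0.01486847 -0.99624663]] [  32.17862195  515.03087091 1300.54588292]
side 481.5975297716467 481.5975297716467 262.8241337731467 202.857687015145 [[ 0.93568392 -0.35259496 -0.01313003]
 [-0.2111457  -0.52972901 -0.82146495]
 [ 0.28268904  0.7714039  -0.57010782]] [-497.70350122  152.45709326 1100.31746208]
```

View pics/top0.png

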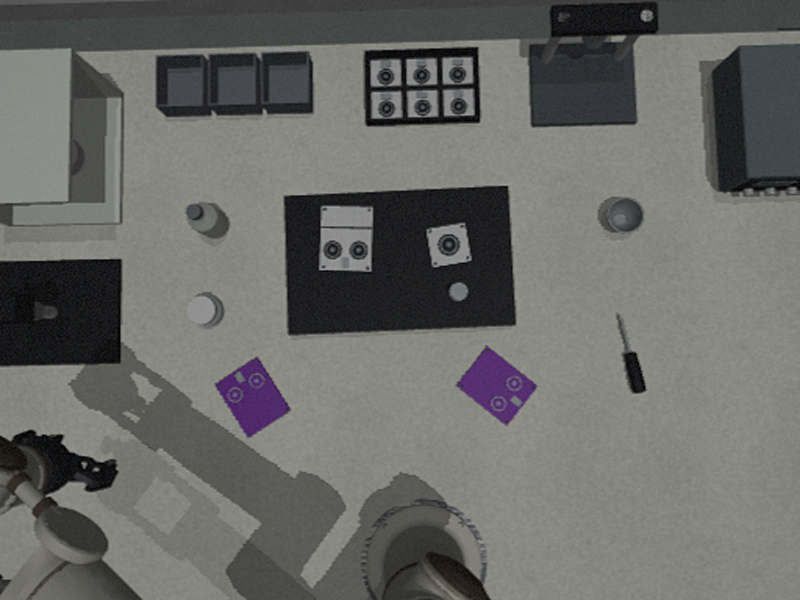

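View pics/side0.png

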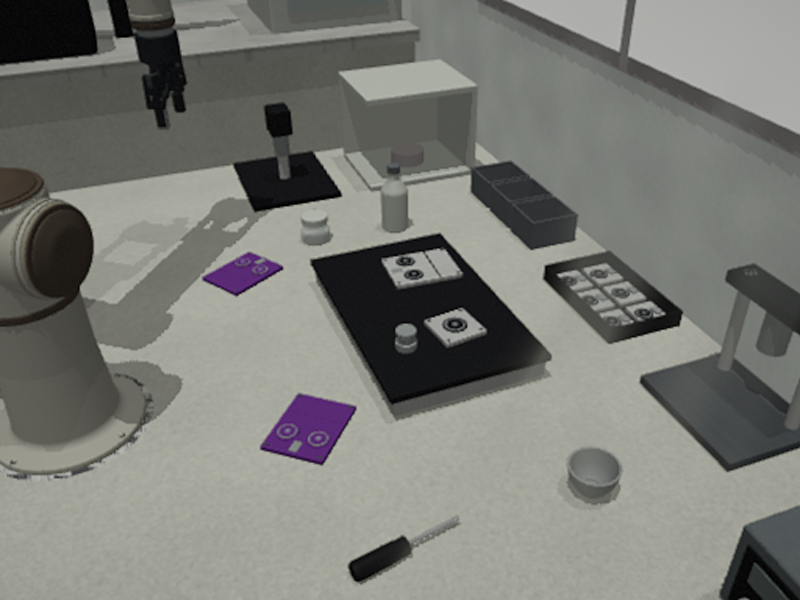

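Top view (800x600 scaling): the platform corners are about (285,196), (508,186), (516,325), (289,334). The carrier is at (320..373, 206..272), its groove near row 228. The blank is at (449,244) and the barrel at (458,291). Next I'll enlarge this area.

```bash
cat > h.py <<'E'
import numpy as np, cv2
from workcell import eyes, sensors
def px2w(c,p,z):
    p=np.atleast_2d(p).astype(float); R=np.array(c['R']);t=np.array(c['t'])
    d=np.c_[(p[:,0]-c['cx'])/c['fx'],(p[:,1]-c['cy'])/c['fy'],np.ones(len(p))]@R
    o=-R.T@t
    return o+d*((z-o[2])/d[:,2])[:,None]
E
python3 - <<'E'
from h import *
c=eyes.camera('top'); im=c['image'][:,:,::-1]
cv2.imwrite('pics/crop.png',cv2.resize(im[113:218,178:335],None,fx=5,fy=5,interpolation=cv2.INTER_CUBIC))
g=im.min(2)
roi=np.zeros_like(g); roi[126:180,195:245]=g[126:180,195:245]
m=(roi>80).astype(np.uint8)
n=cv2.findContours(m,0,1)[0]; k=np.vstack(n); r=cv2.minAreaRect(k); b=cv2.boxPoints(r); print(b); print(px2w(c,b,58).round(1))
pl=np.array([[285,196],[508,186],[516,325],[289,334]])/1.5625
print(px2w(c,pl,50).round(1))
E
```

```text
[[203.652   172.09146]
 [205.07243 130.89905]
 [238.54988 132.05344]
 [237.12944 173.24585]]
[[546.  180.7  58. ]
 [665.9 175.2  58. ]
 [660.   78.3  58. ]
 [540.4  84.5  58. ]]
[[ 685.4  242.4   50. ]
 [ 693.4 -173.7   50. ]
 [ 434.9 -179.3   50. ]
 [ 428.   237.    50. ]]
```

View pics/crop.png

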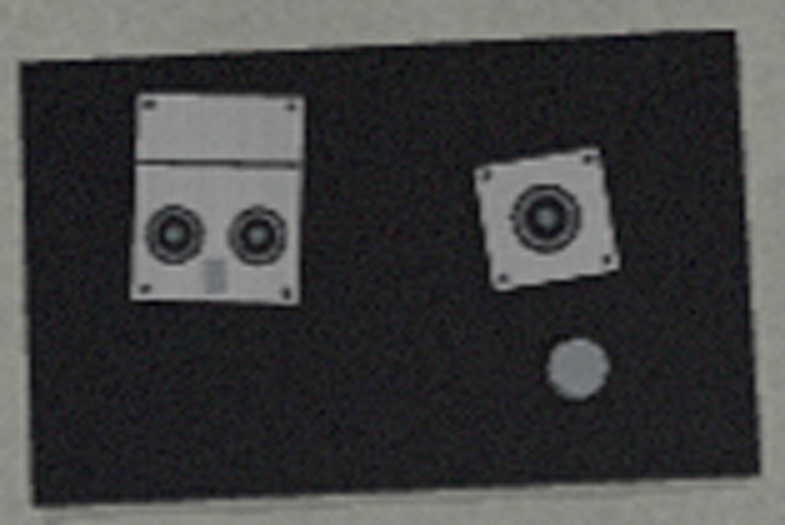

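The crop shows the platform corners at (20,62), (736,31), (760,474), (33,507). The carrier is at (137,94)–(305,97)–(298,304)–(130,300) and is slightly askew. Platform yaw is about +0.02 and carrier yaw about -0.05. The carrier's rear middle is near (543,133), and it needs about 65 mm of push.

```bash
cat >> h.py <<'E'
from scipy.spatial.transform import Rotation as Ro
def delta(target,yaw):
    s=sensors.get_state(); R=Ro.from_euler('xyz',s['ee_rot'])
    d=R.inv().apply(np.array(target)-s['tcp_pos'])
    rv=(R.inv()*Ro.from_euler('xyz',[np.pi,0,yaw])).as_rotvec()
    print('t',s['t'],'shift',(d/200).round(4),'turn',(rv/(np.pi/2)).round(4))
E
python3 -c "
from h import *
delta([505,132,200],np.pi+.02)"
```

```text
t 0.15 shift [-1.9957 -1.1902  0.1538] turn [-0.0008 -0.0004 -0.2959]
```

```bash
J="python3 -m jog"; python3 -m jog '[[-0.998,-0.595,0.07,0,0,0,0.2],[-0.998,-0.595,0.07,0,0,0,0.2],[-0.998,-0.595,0.07,0,0,0,0.2],[-0.998,-0.595,0.07,0,0,0,0.2],[-0.998,-0.595,0.07,0,0,0,0.2],[-0.998,-0.595,0.07,0,0,0,0.2],[-0.998,-0.595,0.07,0,0,0,0.2],[-0.998,-0.595,0.07,0,0,0,0.2],[-0.998,-0.595,0.07,0,0,0,0.2],[-0.998,-0.595,0.07,0,0,0,0.2]]' && python3 -m jog '[[-0.998,-0.595,0.08,0,0,-0.296,0.2],[-0.998,-0.595,0.08,0,0,-0.296,0.2],[-0.998,-0.595,0.08,0,0,-0.296,0.2],[-0.998,-0.595,0.08,0,0,-0.296,0.2],[-0.998,-0.595,0.08,0,0,-0.296,0.2],[-0.998,-0.595,0.08,0,0,-0.296,0.2],[-0.998,-0.595,0.08,0,0,-0.296,0.2],[-0.998,-0.595,0.08,0,0,-0.296,0.2],[-0.998,-0.595,0.08,0,0,-0.296,0.2],[-0.998,-0.595,0.08,0,0,-0.296,0.2]]'
python3 - <<'E'
from h import *
delta([505,132,100],np.pi+.02)
s=sensors.get_state();print(s['force'])
c=eyes.camera('wrist');cv2.imwrite('pics/w0.png',c['image'][:,:,::-1]);print(np.array(c['mount']).round(3),c['fx'],c['cx'],c['cy'])
E
```

```text
t: 0.98
tcp_pos: [375.7, 326.6, 217.2]
ee_rot: [3.142, -0.0, 2.698]
force: [-1.0, -1.1, 0.5]
width: 50.9
grasp_force: 0.0
t: 1.82
tcp_pos: [504.6, 134.2, 201.3]
ee_rot: [3.141, -0.0, -3.119]
force: [0.1, -0.8, 0.8]
width: 51.4
grasp_force: 0.0
t 1.8167 shift [-0.002  -0.0111  0.5064] turn [ 0.0003 -0.0003  0.0016]
[ 0.10770674 -0.77632953  0.76376764]
[[-0.00000e+00 -9.61000e-01 -2.78000e-01  7.20150e+01]
 [ 1.00000e+00 -0.00000e+00 -1.00000e-03  1.58000e-01]
 [ 0.00000e+00 -2.78000e-01  9.61000e-01 -1.41468e+02]
 [ 0.00000e+00  0.00000e+00  0.00000e+00  1.00000e+00]] 289.36334746232586 255.79505338345908 193.87674699087484
```

View pics/w0.png

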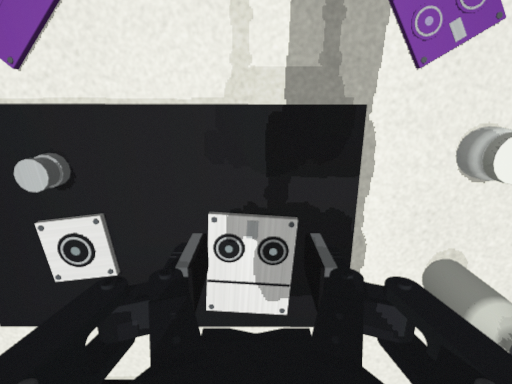

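The wrist view shows the carrier centred between the fingers. Its rear corners are at (209,213) and (298,218), its lead corners at (206,313) and (289,314), and the platform's far edge runs along row ~325.

```bash
cat >> h.py <<'E'
def wcam(n=None):
    s=sensors.get_state(); c=eyes.camera('wrist')
    if n: cv2.imwrite(n,c['image'][:,:,::-1])
    T=np.eye(4);T[:3,:3]=Ro.from_euler('xyz',s['ee_rot']).as_matrix();T[:3,3]=s['tcp_pos']
    M=T@np.array(c['mount']); c['R']=M[:3,:3].T; c['t']=-M[:3,:3].T@M[:3,3]; return c
E
python3 - <<'E'
from h import *
c=wcam()
print(px2w(c,[[209,213],[298,218],[206,313],[289,314]],58).round(1))
print(px2w(c,[[0,104],[366,105],[0,326],[200,326]],50).round(1))
E
python3 -m jog '[[0,-0.01,0.25,0,0,0,0.2],[0,-0.01,0.4,0,0,0,0.2],[0,-0.01,0.6,0,0,0,0.2],[0,-0.01,0.68,0,0,0,0.2],[0,-0.01,0.68,0,0,0,0.2],[0,-0.01,0.68,0,0,0,0.2]]'
```

```text
[[537.   86.   58. ]
 [540.5 179.4  58. ]
 [660.7  79.8  58. ]
 [659.9 176.4  58. ]]
[[ 432.5 -114.8   50. ]
 [ 425.5  239.1   50. ]
 [ 691.4 -172.3   50. ]
 [ 685.9   70.5   50. ]]
t: 2.42
tcp_pos: [504.7, 131.3, 65.1]
ee_rot: [3.142, -0.001, -3.12]
force: [1.4, -0.4, 1.1]
width: 51.0
grasp_force: 0.0
```

```bash
python3 -m jog '[[0,0,0.03,0,0,0,0.2],[0,0,0.05,0,0,0,0.2],[0,0,0.06,0,0,0,0.2],[0,0,0.06,0,0,0,0.2]]'
python3 -m jog '[[0,0,0.005,0,0,0,0.2],[0,0,0.005,0,0,0,0.2]]'
python3 -m jog '[[0,0,0.005,0,0,0,0.2],[0,0,0.005,0,0,0,0.2]]'
python3 -c "
from h import *
c=eyes.camera('side');x,y=260,150
cv2.imwrite('pics/s1.png',cv2.resize(c['image'][120:240,190:350,::-1],(800,600),interpolation=cv2.INTER_CUBIC))"
```

```text
t: 2.75
tcp_pos: [505.8, 130.5, 53.8]
ee_rot: [-3.142, 0.001, -3.121]
force: [-0.9, 0.0, -0.3]
width: 50.9
grasp_force: 0.0
t: 2.92
tcp_pos: [505.7, 130.4, 52.6]
ee_rot: [-3.142, 0.001, -3.122]
force: [-0.2, -0.2, 0.4]
width: 51.2
grasp_force: 0.0
t: 3.08
tcp_pos: [505.4, 130.4, 51.3]
ee_rot: [3.142, 0.0, -3.122]
force: [0.1, 0.3, -1.1]
width: 50.7
grasp_force: 0.0
```

View pics/s1.png

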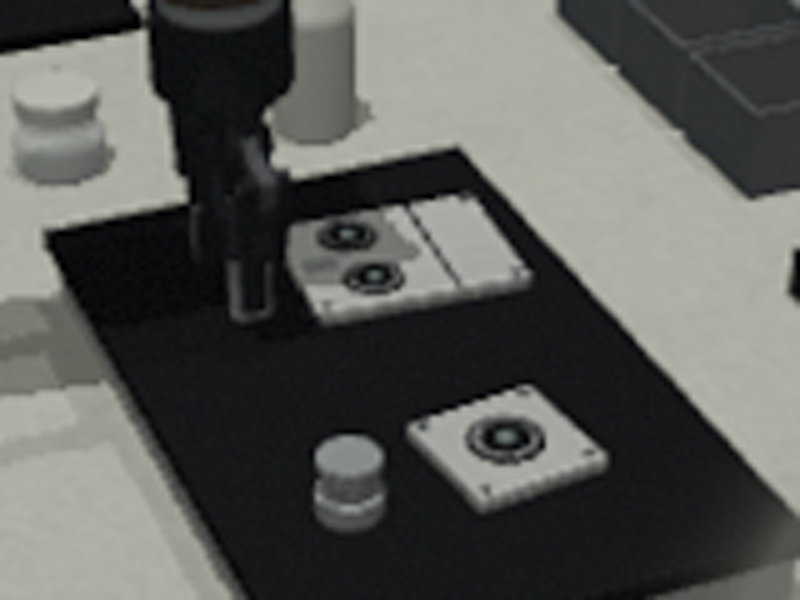

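The side crop shows the near fingertip, bottom at about (250,320), just above the platform behind the carrier. It isn't touching yet, so I'll feel for the surface.

```bash
python3 -m jog '[[0,0,0.005,0,0,0,0.2],[0,0,0.01,0,0,0,0.2],[0,0,0.01,0,0,0,0.2]]'|egrep 'tcp|force'
python3 -m jog '[[0,0,0.005,0,0,0,0.2],[0,0,0.005,0,0,0,0.2]]'|egrep 'tcp|force'
```

```text
tcp_pos: [505.2, 130.4, 49.0]
force: [0.7, -0.3, 0.6]
grasp_force: 0.0
tcp_pos: [505.3, 130.4, 48.1]
force: [-0.5, -0.7, -0.3]
grasp_force: 0.0
```

```bash
for i in 1; do python3 -m jog '[[0,0,0.005,0,0,0,0.2],[0,0,0.005,0,0,0,0.2]]'|egrep 'tcp|^force'
python3 -m jog '[[0,0,0.005,0,0,0,0.2],[0,0,0.005,0,0,0,0.2]]'|egrep 'tcp|^force'; done
```

```text
tcp_pos: [505.3, 130.4, 47.1]
force: [-0.2, 0.6, -0.3]
tcp_pos: [505.5, 130.4, 46.8]
force: [-2.5, -0.3, 4.9]
```

Contact at about 46.8. I'll raise 3 mm and push slowly.

```bash
python3 -m jog '[[0,0,-0.015,0,0,0,0.2],[-0.02,0,-0.015,0,0,0,0.2],[-0.04,0,-0.015,0,0,0,0.2],[-0.06,0,-0.015,0,0,0,0.2],[-0.08,0,-0.015,0,0,0,0.2],[-0.1,0,-0.015,0,0,0,0.2],[-0.115,0,-0.015,0,0,0,0.2],[-0.13,0,-0.015,0,0,0,0.2],[-0.145,0,-0.015,0,0,0,0.2],[-0.16,0,-0.015,0,0,0,0.2]]'|egrep 'tcp|^force'
python3 -m jog '[[-0.015,0,0,0,0,0,0.2],[-0.03,0,0,0,0,0,0.2],[-0.045,0,0,0,0,0,0.2],[-0.06,0,0,0,0,0,0.2],[-0.075,0,0,0,0,0,0.2],[-0.09,0,0,0,0,0,0.2],[-0.105,0,0,0,0,0,0.2],[-0.12,0,0,0,0,0,0.2],[-0.13,0,0,0,0,0,0.2],[-0.13,0,0,0,0,0,0.2]]'|egrep 'tcp|rot|^force'
python3 - <<'E'
from h import *
c=eyes.camera('top');im=c['image'][:,:,::-1]
cv2.imwrite('pics/t1.png',cv2.resize(im[95:215,178:338],(800,600),interpolation=cv2.INTER_CUBIC))
c=wcam('pics/w1.png')
E
```

```text
tcp_pos: [537.2, 131.0, 49.0]
force: [-2.2, -0.6, 1.5]
tcp_pos: [564.1, 131.6, 49.5]
ee_rot: [3.142, 0.001, -3.122]
force: [-0.7, 0.9, 0.0]
```

View pics/t1.png

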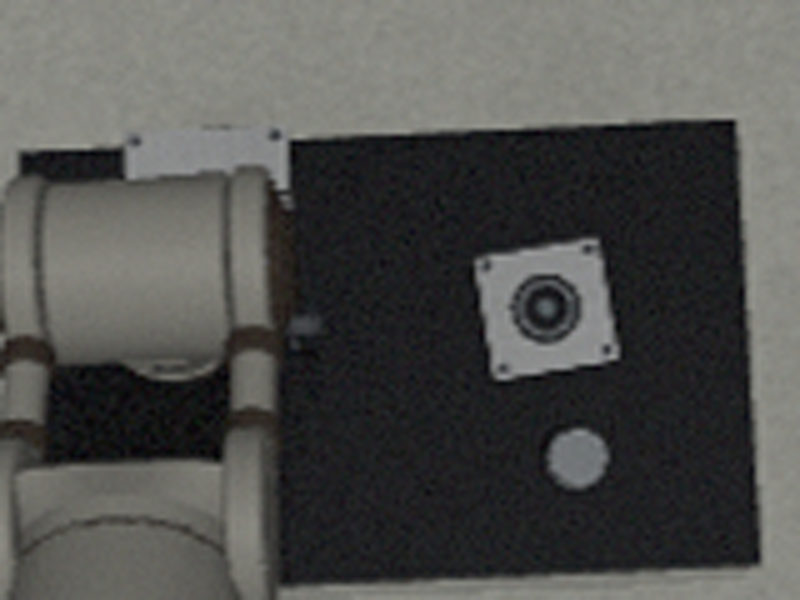

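View pics/w1.png

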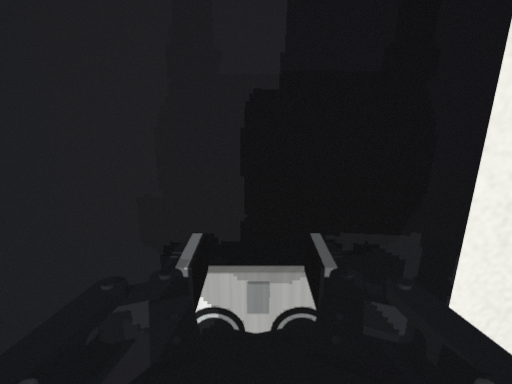

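Top crop: the carrier's leading edge runs from about (125,133) to (291,126), parallel to the platform edge, which runs from (20,152) to (736,121). In the wrist view the rear edge is level at row 266, so it's square to the fingers. Now the overhang.

Run:
```python
from h import *
c=eyes.camera('top');g=c['image'].astype(float).min(2)
o=np.array([178,95])
L=px2w(c,np.array([[125,133],[291,126]])/5+o,58);E=px2w(c,np.array([[20,152],[736,121]])/5+o,50)
e=E[0]-E[1];e=e/np.linalg.norm(e);n=np.array([e[1],-e[0],0])
print(L.round(1),E.round(1),'over',(L-E[0])@n)
w=wcam();r=px2w(w,[[210,266],[303,266]],58);print(r.round(1),'lead from rear',(r-E[0])@n+120)
```

```text
[[693.3 180.9  58. ]
 [694.9  84.4  58. ]] [[ 685.5  243.5   50. ]
 [ 692.9 -173.9   50. ]] over [6.72562111 6.6071409 ]
[[569.6 108.1  58. ]
 [568.6 156.1  58. ]] lead from rear [1.7225404  1.60713764]
```

Overhang is about 6.7 mm. The wrist row is the lower rear edge at z=50, which gives x≈574 and agrees. I'll push 31 mm more and then check.

```bash
python3 -m jog '[[-0.015,0,0,0,0,0,0.2],[-0.035,0,0,0,0,0,0.2],[-0.055,0,0,0,0,0,0.2],[-0.075,0,0,0,0,0,0.2],[-0.095,0,0,0,0,0,0.2],[-0.115,0,0,0,0,0,0.2],[-0.13,0,0,0,0,0,0.2],[-0.145,0,0,0,0,0,0.2],[-0.155,0,0,0,0,0,0.2],[-0.155,0,0,0,0,0,0.2]]'|egrep 'tcp|rot|^force'
python3 -m jog '[[0.1,0,0,0,0,0,0.2],[0.2,0,0,0,0,0,0.2],[0.3,0,-0.2,0,0,0,0.2],[0.7,0,-0.5,0,0,0,0.2],[0.8,0,-0.6,0,0,0,0.2],[0.8,0,-0.6,0,0,0,0.2],[0.8,0,-0.6,0,0,0,0.2],[0.8,0,-0.6,0,0,0,0.2],[0.8,0,-0.6,0,0,0,0.2],[0.8,0,-0.6,0,0,0,0.2]]'|egrep '^t:|tcp|rot|^force'
python3 - <<'E'
from h import *
c=eyes.camera('top');im=c['image'][:,:,::-1]
cv2.imwrite('pics/t2.png',cv2.resize(im[95:215,178:338],(800,600),interpolation=cv2.INTER_CUBIC))
E
```

```text
tcp_pos: [595.1, 132.2, 49.3]
ee_rot: [3.142, 0.001, -3.122]
force: [-0.5, 0.5, 0.9]
t: 7.42
tcp_pos: [434.8, 128.8, 168.1]
ee_rot: [-3.142, -0.001, -3.122]
force: [-0.5, 0.6, -0.3]
```

View pics/t2.png

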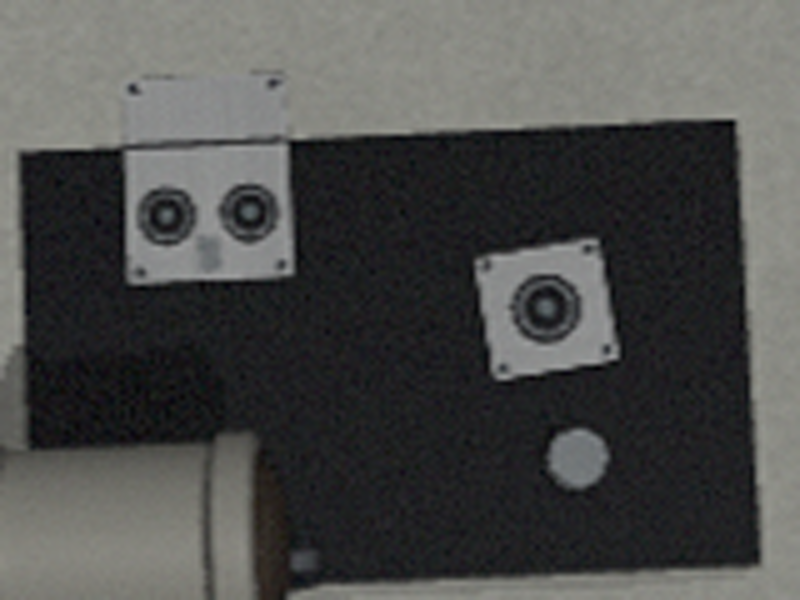

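Top crop: the carrier is square, with the groove (row ~145) on the platform edge line. Its rear corners are at (128,285) and (296,276), its groove ends at (125,148) and (289,141). The blank and barrel haven't moved.

Run:
```python
from h import *
c=eyes.camera('top');o=np.array([178,95])
E=px2w(c,np.array([[20,152],[736,121]])/5+o,50);e=E[0]-E[1];e/=np.linalg.norm(e);n=np.array([e[1],-e[0],0])
for a,off,z in (([[128,284],[296,275]],120,58),([[125,148],[289,141]],40,58),([[124,80],[289,73]],0,58)):
    P=px2w(c,np.array(a)/5+o,z);print(((P-E[0])@n+off).round(1))
```

```text
[38.3 39.3]
[37.9 37.8]
[38.  37.9]
```

```bash
python3 -c "
from workcell import order
print(order.hand_in())"
```

```text
the job is handed in; nothing more can be done
None
```

The carrier was pushed to about 38 mm beyond the far edge (target 40, allowed 33–47), square to the edge with the groove over it; in the last picture the blank and barrel had not moved (bench items not rechecked), the robot was clear, and the job was handed in.

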